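# Clear the print bench: spoons, ink pots and squeegee back to their places

### The arm

A 7-joint arm with a two-finger parallel gripper is mounted at the origin on the work surface. World frame = base frame: x ahead of the robot, y to its left, z up, the work surface at z = 0. Lengths are in m, angles in rad, forces in N, time in s.
With the tool pointing down it reaches from about 0.35 to 0.9 m from the base axis. Payload 7.2 kg.
Tool frame: the origin (TCP) lies at the centre of the arm's flange, where the gripper is bolted on; the fingertips stand 173 mm ahead of it and the grasp point (between the pads) lies 155 mm ahead of it (nose_length is the distance from the TCP to the fingertips, in m); z points along the fingers, y is the line along which they close (so a half turn about z gives the same grasp; the last joint's range is limited). The gripper opens to 85 mm and grips with 20 to 120 N. Pads are 22 mm wide; open, the fingers measure 114 mm over their backs; the gripper's body (76 mm by 85 mm) begins 54 mm behind the grasp point. The pads swing forward as they close: fully open they stand 13 mm farther back than shut.
Start: joints at [-1.408, 0.411, -0.013, 1.596, 0.006, 1.134, -0.082], TCP at [0.143, 0.608, 0.405] pointing down, gripper open.
Joint ranges: [-2.95, 2.95], [-0.29, 1.99], [-1.47, 1.44], [0.14, 2.54], [-1.03, 4.17], [0.13, 1.85], [-2.86, 2.86]. Speed limits (rad/s): [2.39, 2.39, 3.01, 3.01, 3.14, 3.14, 3.14].

### API

Orientations are given as a unit quaternion [x, y, z, w].
In Python, from plant import state, get_image, finish_job, nose_length gives the robot as it stands. The module is installed in compiled form; this text tells all that it offers.
- The arm moves only by the tool send_rows, never from a script. Its argument "rows" is a list that holds one entry, the list of rows, each a list of 6 numbers: the shift along the tool's x, y, z in m, then the turn, a rotation vector about the tool's x, y, z in degrees. In form: [[[dx, dy, dz, rx, ry, rz], ...]]. A call has 1 to 20 rows; each row shifts and turns the commanded pose from where the row before left it, along the tool's axes as they then stand; what a row does not reach is not made up. A row lasts 1/8 s, in which the tool goes at most 62.5 mm and 10.7 degrees, less where a joint would pass 70% of its speed; a pose out of reach is approached as far as the arm can. A call is refused whole if a number of a shift passes 0.0625 or a number of a turn 10.7, either way. A call with a gripper value outside its range is refused whole. "claw" is the opening in per cent of the stroke, from 0 (shut) to 100 (fully open), set as the call begins (left out, the last holds). The fingers move at their own pace and stop on an object; "grip_force" is the grip in N (left out, the last holds). Time passes only in rows, so rows that do not move let the fingers close. It gives the time, the measured TCP pose, the force, the opening and the grip force at its end, in the units of the state.
- state(): the state, without advancing time (a new reading comes with each control period).
- get_image(name): name is "side" or "top"; returns a dict with "img" (384x512x3 uint8, red, green, blue), "intrinsics" (3x3 intrinsics, pixels), "dist" ([k1, k2, p1, p2, k3] as OpenCV has them; the pictures are not rectified), "rvec" (rotation vector, rad) and "tvec" (3), from world to camera coordinates, as OpenCV has them. Camera axes: x right, y down, z forward; pixel columns grow to the right and rows downward; lengths in m; the calibration is good to about 2 mm. A picture is of the moment at which its call begins. There is no depth.
- finish_job(): hands the job in; it is judged then, once.
The state is a dict: "t": time; "joint_positions": joint angles; "joint_velocities": joint speeds; "tau": joint torques, N m; "tcp_pos": TCP position; "tcp_rot": TCP orientation; "contact_force": force on the tool from outside, world axes, zero at the start; "wrist_torque": the same for the moment, N m; "gripper_width": finger opening in m; "gripper_force": force on a finger pad.
Only numpy, scipy, OpenCV 4.12 (cv2) and the standard library are available. Lean on these libraries where they do the work, as an engineer would, in place of code of your own. Each camera call takes 0.05 s, during which the arm holds its last target. There are 200 camera calls.

### The job

Clear the printing bench by putting each thing where its kind belongs: both mixing spoons flat on the floor of the plain long metal tray, not on top of one another; the two small ink pots upright in the two-bay plywood crate, one to a bay; and the little squeegee lying flat, wholly on the board of the wooden rest, lengthwise between its two end cheeks. Keep the pots upright all the while, and leave the large ink tub and the roll of tape where they are.

Things in the scene. Friction and masses are not known exactly. Their poses are not given: they have to be found in the camera images.
- spoon_a: A steel mixing spoon with a round bowl, 140 mm long (all sizes mm), lying flat, bowl up. Straight square handle 10 wide and 8 high from x = -70 to +34 (a 14 wide knob end at x -70 to -54); bowl 36 outer diameter and 10 high, centred at x = +52. Origin on the underside, mid-length, on the handle; x points along the handle to the bowl, y across it, z up. 60 g.
- spoon_b: The other, like the first: steel mixing spoon with a round bowl, 140 mm long (all sizes mm), lying flat, bowl up. Straight square handle 10 wide and 8 high from x = -70 to +34 (a 14 wide knob end at x -70 to -54); bowl 36 outer diameter and 10 high, centred at x = +52. Origin on the underside, mid-length, on the handle; x points along the handle to the bowl, y across it, z up. 60 g.
- pot_a: A small round ink pot with its lid on, about 130 g: white plastic body 56 mm diameter and 50 high, on it a black lid 52 diameter and 12 high (62 mm in all), solid. Origin at the centre of the underside, z up.
- pot_b: The other, like the first: small round ink pot with its lid on, about 130 g: white plastic body 56 mm diameter and 50 high, on it a black lid 52 diameter and 12 high (62 mm in all), solid. Origin at the centre of the underside, z up.
- squeegee: hand squeegee lying flat, about 120 g: wooden handle 100 mm long (x), 32 mm wide (y -27 to +5), 24 high; a black rigid blade 100 long and 8 thick (z 8 to 16) sticks out of it to y = +27. 54 mm wide overall, to be gripped across that width from above. Origin level with the underside, at the middle of overall length and width; x along the length, y towards the blade, z up.
- spoon_tray: the spoons' place: plain undivided rectangular aluminium tray, 115 (x) by 190 (y) mm, 20 mm high, walls 4, floor 4 thick, so 107 by 182 inside; fixed. Origin at the centre of its underside on the table, y along its length, z up. Spoons fit lengthwise, side by side.
- pot_crate: the pots' place: low plywood crate, 105 (x) by 180 (y) mm, 18 mm high, walls 5, floor 5 thick, with one 5 mm divider at its middle (y = 0), making two bays 95 (x) by 82.5 (y), centred at y = +43.75 and y = -43.75; fixed. Origin at the centre of its underside on the table, z up.
- squeegee_rest: the squeegee's place: pale wooden board 100 (x) by 150 (y) mm, 10 mm thick, with an upright cheek 10 thick and 30 high (from the table) across each end, at y = -75..-65 and +65..+75, so 130 free between them; the two long sides are open; fixed. Origin at the centre of its underside on the table, y along its length, z up.
- big_tub: bystander, leave alone: large closed white ink tub with a black lid, 106 mm diameter, 112 mm high, 0.8 kg, loose. Origin at the centre of its underside.
- tape_roll: bystander, leave alone: brown roll of tape lying flat, 92 mm outer and 72 mm inner diameter, 25 mm high, loose. Origin at the centre of its underside.

How it is judged:
At the end, for the whole second after the job is handed in: Both spoons flat on the metal tray's floor, not stacked; one pot upright on the floor of each crate bay (tilt under 0.1 rad); squeegee flat on its rest, within 25 mm across and 20 mm along of its centre and 0.35 rad of lengthwise; all at rest; large tub and tape roll within 15 mm of their start (x of spoon_a in the frame of spoon_tray between -0.05 and 0.05 m and y of spoon_a in the frame of spoon_tray between -0.085 and 0.085 m and z of spoon_a in the frame of spoon_tray between 0.001 and 0.009 m and angle between each of spoon_a, spoon_b's own z axis and vertical below 0.12 rad and x of spoon_b in the frame of spoon_tray between -0.05 and 0.05 m and y of spoon_b in the frame of spoon_tray between -0.085 and 0.085 m and z of spoon_b in the frame of spoon_tray between 0.001 and 0.009 m and x of pot_a in the frame of pot_crate between -0.03 and 0.03 m and z of pot_a in the frame of pot_crate between 0.002 and 0.009 m and angle between each of pot_a, pot_b, squeegee's own z axis and vertical below 0.1 rad and x of pot_b in the frame of pot_crate between -0.03 and 0.03 m and z of pot_b in the frame of pot_crate between 0.002 and 0.009 m and ((y of pot_a in the frame of pot_crate between 0.02 and 0.07 m and y of pot_b in the frame of pot_crate between -0.07 and -0.02 m) or (y of pot_a in the frame of pot_crate between -0.07 and -0.02 m and y of pot_b in the frame of pot_crate between 0.02 and 0.07 m)) and x of squeegee in the frame of squeegee_rest between -0.025 and 0.025 m and y of squeegee in the frame of squeegee_rest between -0.02 and 0.02 m and z of squeegee in the frame of squeegee_rest between 0.007 and 0.014 m and angle between the x axis of squeegee and the y axis of squeegee_rest, either way round below 0.35 rad and linear speed of each of spoon_a, spoon_b, pot_a, pot_b, squeegee below 0.02 m/s and angular speed of each of spoon_a, spoon_b, pot_a, pot_b, squeegee below 0.2 rad/s and distance of each of big_tub, tape_roll from where it was at the start of the episode below 0.015 m); the robot touches nothing.
It fails at once if the large ink tub or the tape roll is pushed more than 15 mm from where it stood (distance of any of big_tub, tape_roll from where it was at the start of the episode above 0.015 m).
It fails at once if an ink pot is tipped more than 0.5 rad (angle between any of pot_a, pot_b's own z axis and vertical above 0.5 rad).
It also fails if it takes over 115 s, if anything falls off the work surface, if the arm or the gripper's body presses on something with over 40 N, if the wrist force passes 120 N, or if a joint passes its speed limit or range.

## Working session

There is one attempt and no reset: what is moved stays moved. The work goes in short steps, Python scripts to look and compute and a tool call to move; the robot and the scene stay as the last step left them, time stands still between calls to the robot, and variables do not carry over. Pictures are saved under pics/ and viewed, at most 14 in all, crops included, and the job is handed in when it is done.

Besides the shell and the picture viewer there is one more tool, called after "Call:" as name([rows], argument=value, ...), one row to a line, values as JSON. send_rows: Moves the arm, as the interface text tells. Its arguments: {"type":"object","properties":{"rows":{"type":"array"},"claw":{"type":"number"},"grip_force":{"type":"number"}},"required":["rows"]}

```bash
mkdir -p pics
python3 - <<'E'
from plant import state,get_image,nose_length
import cv2,numpy as np
s=state();print(s['t'],s['tcp_pos'],s['tcp_rot'],s['gripper_width'])
for n in('top','side'):
    d=get_image(n);cv2.imwrite(f'pics/{n}0.png',d['img'][:,:,::-1])
    np.savez(f'pics/{n}0.npz',**d);R=cv2.Rodrigues(np.array(d['rvec'],float))[0];print(n,-R.T@np.array(d['tvec']).ravel(),R[2])
E
```

```text
0.0 [0.14296003 0.60819789 0.40385629] [ 1.15146137e-01  9.93348238e-01 -8.03546674e-04 -2.29960840e-05] 0.08537046301290875
top [0.37753351 0.0061381  1.5052993 ] [ 0.10393326  0.00640985 -0.99456362]
side [-1.05139378e-05 -5.88165377e-01  7.29029563e-01] [ 0.51623984  0.54986804 -0.65661371]
```

View pics/top0.png

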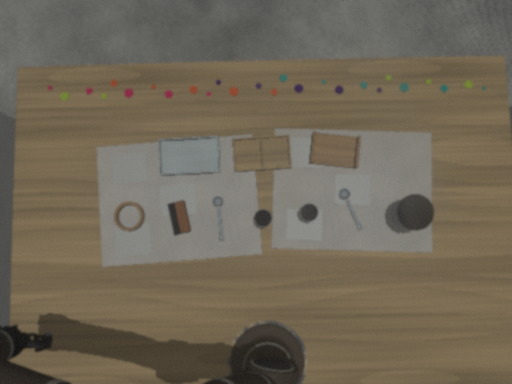

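View pics/side0.png

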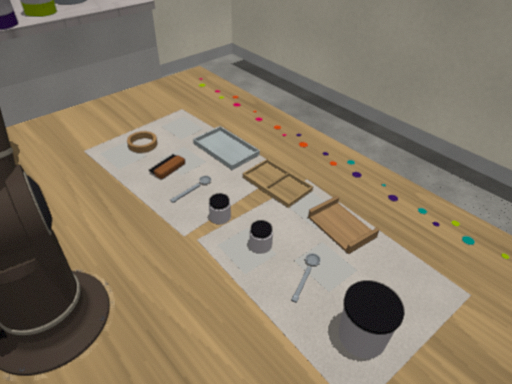

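Run:
```python
import cv2,numpy as np
im=cv2.imread('pics/top0.png')
for k,(x0,x1) in enumerate([(100,260),(225,385)]):
    c=cv2.resize(im[125:245,x0:x1],None,fx=5,fy=5,interpolation=cv2.INTER_CUBIC)
    c=cv2.convertScaleAbs(c,alpha=1.4)
    for u in range(0,160,20): cv2.putText(c,str(x0+u),(u*5,8),0,.35,(0,0,255),1);cv2.line(c,(u*5,10),(u*5,16),(0,0,255),1)
    for v in range(0,120,20): cv2.putText(c,str(125+v),(0,v*5+4),0,.35,(0,0,255),1)
    cv2.imwrite(f'pics/c{k}.png',c)
```

```text
(no output)
```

View pics/c0.png

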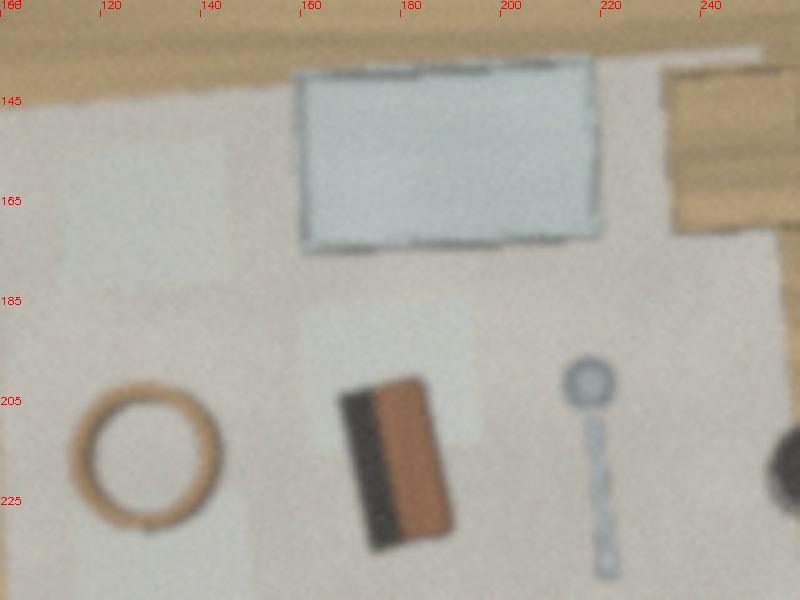

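View pics/c1.png

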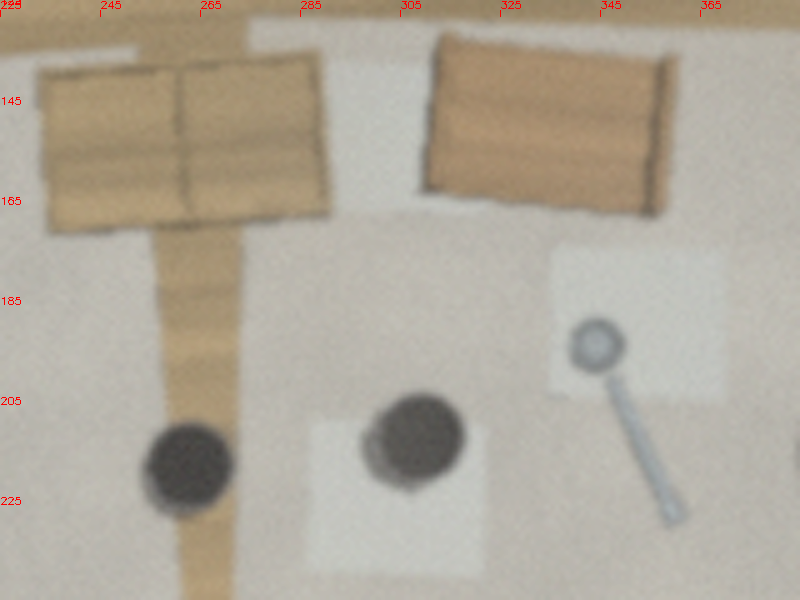

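```bash
cat > h.py <<'E'
import cv2,numpy as np
def cam(d): return np.array(d['intrinsics'],float),np.array(d['dist'],float).ravel(),cv2.Rodrigues(np.array(d['rvec'],float))[0],np.array(d['tvec'],float).ravel()
def ray(d,px,z):
    K,D,R,t=cam(d);n=cv2.undistortPoints(np.array([[px]],float),K,D).ravel()
    c=-R.T@t;r=R.T@np.array([n[0],n[1],1]);return c+r*(z-c[2])/r[2]
def proj(d,P):
    K,D,R,t=cam(d);return cv2.projectPoints(np.array(P,float).reshape(-1,1,3),R,t,K,D)[0].reshape(-1,2)
E
python3 - <<'E'
from h import *
d=dict(np.load('pics/top0.npz'));s=dict(np.load('pics/side0.npz'))
def g(k,X,Y,z): return ray(d,(100+125*k+X/5-.4,125+Y/5-.4),z)
L={'tray':[g(0,*p,.02) for p in[(300,70),(593,57),(600,235),(303,252)]],
'crate':[g(1,*p,.018) for p in[(40,70),(320,52),(328,214),(50,233)]],
'rest':[g(1,*p,.03) for p in[(442,35),(678,57),(662,215),(425,191)]],
'potL':[g(1,190,465,.062)],'potR':[g(1,420,437,.062)],
'spL':[g(0,590,383,.01),g(0,608,577,.008)],'spR':[g(1,597,345,.01),g(1,680,520,.008)],
'sq':[g(0,340,397,.016),g(0,373,550,.016),g(0,453,532,.024),g(0,422,378,.024)],
'tape':[g(0,147,456,.025)],'tub':[ray(d,(416,212),.112)]}
im=cv2.imread('pics/side0.png')[100:370,60:480];im=cv2.resize(im,None,fx=1.9,fy=1.9,interpolation=cv2.INTER_CUBIC)
for n,p in L.items():
    p=np.array(p);print(n,p.mean(0).round(4)[:2],(p[:,:2]*1000).round(0).tolist())
    if len(p)>1: print('   edges mm,deg',[(round(1000*np.linalg.norm(e)),round(np.degrees(np.arctan2(e[1],e[0])),1)) for e in (np.roll(p,-1,0)-p)[:,:2]])
    for q in proj(s,p): cv2.drawMarker(im,tuple(int(v) for v in ((q-[60,100])*1.9)),(0,0,255),0,8,1)
cv2.imwrite('pics/chk.png',im)
E
```

```text
tray [0.6363 0.2306] [[692.0, 324.0], [695.0, 139.0], [582.0, 136.0], [576.0, 322.0]]
   edges mm,deg [(185, np.float64(-88.8)), (113, np.float64(-178.5)), (186, np.float64(92.0)), (116, np.float64(1.0))]
crate [0.6385 0.0043] [[686.0, 94.0], [694.0, -82.0], [591.0, -84.0], [583.0, 90.0]]
   edges mm,deg [(177, np.float64(-87.6)), (103, np.float64(-178.8)), (174, np.float64(92.6)), (104, np.float64(2.6))]
rest [ 0.6424 -0.2245] [[700.0, -158.0], [683.0, -305.0], [584.0, -291.0], [602.0, -144.0]]
   edges mm,deg [(148, np.float64(-96.7)), (100, np.float64(171.8)), (148, np.float64(82.9)), (99, np.float64(-8.0))]
potL [0.4344 0.0053] [[434.0, 5.0]]
potR [ 0.4481 -0.1331] [[448.0, -133.0]]
spL [0.4302 0.1399] [[491.0, 145.0], [370.0, 135.0]]
   edges mm,deg [(121, np.float64(-175.5)), (121, np.float64(4.5))]
spR [ 0.4506 -0.2743] [[506.0, -251.0], [396.0, -298.0]]
   edges mm,deg [(120, np.float64(-156.6)), (120, np.float64(23.4))]
sq [0.4422 0.2641] [[485.0, 300.0], [390.0, 280.0], [399.0, 229.0], [495.0, 248.0]]
   edges mm,deg [(97, np.float64(-168.0)), (52, np.float64(-78.9)), (97, np.float64(11.0)), (54, np.float64(100.9))]
tape [0.4502 0.4184] [[450.0, 418.0]]
tub [ 0.4386 -0.4401] [[439.0, -440.0]]
```

View pics/chk.png

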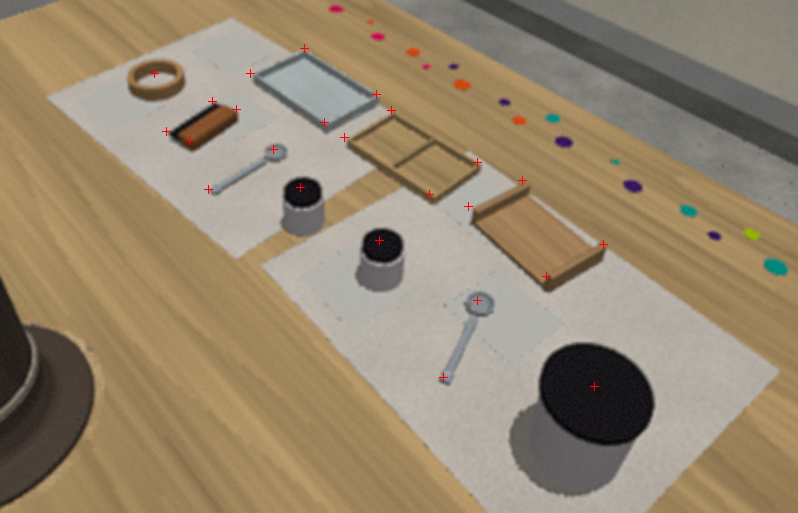

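```bash
cat > go.py <<'E'
import sys,numpy as np
from plant import state,nose_length
from scipy.spatial.transform import Rotation as Ro
s=state();p=np.array(s['tcp_pos']);M=Ro.from_quat(s['tcp_rot']).as_matrix()
psi=np.degrees(np.arctan2(M[1,1],M[0,1]));print('t',round(s['t'],2),'tcp',p.round(4),'psi',psi.round(1),'tilt',M[:2,2].round(4),'w',round(s['gripper_width'],4))
A=sys.argv[1:]
while A:   # waypoints x y z psi: turn first, then move
    x,y,z,q=map(float,A[:4]);A=A[4:];d=np.array([x,y,z])-p;r=(q-psi+180)%360-180;a=np.radians(q)
    T=np.array([-d[0]*np.sin(a)+d[1]*np.cos(a),d[0]*np.cos(a)+d[1]*np.sin(a),-d[2]])
    n=max(1,int(np.ceil(np.linalg.norm(T)/.05)));m=int(np.ceil(abs(r)/10))
    print('turn rows',m,'rz',round(-r/max(m,1),2),'| move rows',n,(T/n).round(4).tolist(),'total',T.round(4).tolist());p=p+d;psi=q
E
python3 -c "
from plant import nose_length
print(nose_length() if callable(nose_length) else nose_length)"
python3 go.py .449 .1395 .25 94.5 .449 .1395 .176 94.5
```

```text
0.1734
t 0.1 tcp [0.1429 0.6082 0.4039] psi 76.8 tilt [-0.0002 -0.0015] w 0.0857
turn rows 2 rz -8.86 | move rows 12 [-0.0224, -0.0409, 0.0128] total [-0.2684, -0.4913, 0.1539]
turn rows 0 rz -0.0 | move rows 2 [0.0, 0.0, 0.037] total [0.0, 0.0, 0.074]
```

Call:
send_rows([
  [[0,0,0,0,0,-8.85],[0,0,0,0,0,-8.85],[-0.0224,-0.0409,0.0128,0,0,0],[-0.0224,-0.0409,0.0128,0,0,0],[-0.0224,-0.0409,0.0128,0,0,0],[-0.0224,-0.0409,0.0128,0,0,0],[-0.0224,-0.0409,0.0128,0,0,0],[-0.0224,-0.0409,0.0128,0,0,0],[-0.0224,-0.0409,0.0128,0,0,0],[-0.0224,-0.0409,0.0128,0,0,0],[-0.0224,-0.0409,0.0128,0,0,0],[-0.0224,-0.0409,0.0128,0,0,0],[-0.0224,-0.0409,0.0128,0,0,0],[-0.0224,-0.0409,0.0128,0,0,0],[0,0,0,0,0,0],[0,0,0,0,0,0],[0,0,0,0,0,0]],
], claw=50, grip_force=40)

```text
t: 2.22
tcp_pos: [0.4488, 0.1412, 0.2512]
tcp_rot: [-0.04, 0.999, 0.0, -0.0]
contact_force: [0.3, -0.7, 1.2]
gripper_width: 0.0426
gripper_force: 0.0
```

```bash
python3 go.py .449 .1395 .176 94.5
python3 - <<'E'
from plant import get_image
import cv2
d=get_image('side');cv2.imwrite('pics/s1.png',cv2.resize(d['img'][60:260,100:370,::-1],None,fx=2.9,fy=2.9,interpolation=cv2.INTER_CUBIC))
E
```

```text
t 2.23 tcp [0.4488 0.1412 0.2512] psi 94.6 tilt [-0.0001  0.0005] w 0.0426
turn rows 1 rz 0.09 | move rows 2 [-0.0, -0.0009, 0.0376] total [-0.0001, -0.0017, 0.0752]
```

View pics/s1.png

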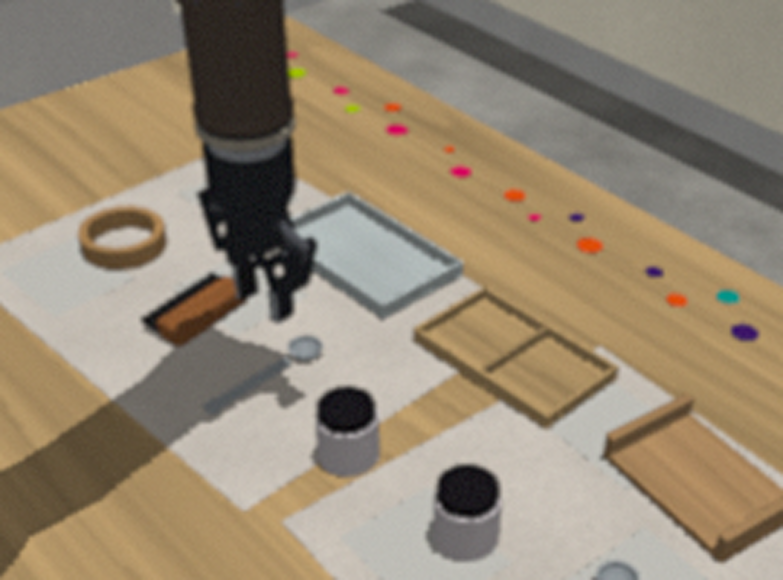

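The open fingers (around 260,290 in the crop) hang over the left spoon's handle. Descending and gripping.

Call:
send_rows([
  [[0,-0.0017,0.035,0,0,0],[0,0,0.03,0,0,0],[0,0,0.0095,0,0,0],[0,0,0,0,0,0],[0,0,0,0,0,0]],
])

```text
t: 2.9
tcp_pos: [0.4498, 0.1388, 0.1775]
tcp_rot: [-0.039, 0.999, 0.0, 0.001]
contact_force: [0.3, 0.0, -0.1]
gripper_width: 0.0426
gripper_force: 0.0
```

Call:
send_rows([
  [[0,0,0,0,0,0],[0,0,0,0,0,0],[0,0,0,0,0,0],[0,0,0,0,0,0],[0,0,0,0,0,0],[0,0,0,0,0,0]],
], claw=0)

```text
t: 3.65
tcp_pos: [0.4497, 0.1385, 0.1774]
tcp_rot: [-0.039, 0.999, 0.0, 0.001]
contact_force: [-1.0, -0.9, 6.5]
gripper_width: 0.0082
gripper_force: 39.1
```

```bash
python3 go.py .4497 .1385 .26 94.5 .658 .2185 .26 1 .658 .2185 .1825 1
```

```text
t 3.65 tcp [0.4497 0.1385 0.1774] psi 94.5 tilt [0.0011 0.0007] w 0.0082
turn rows 1 rz -0.03 | move rows 2 [-0.0, -0.0, -0.0413] total [-0.0, -0.0, -0.0826]
turn rows 10 rz 9.35 | move rows 5 [0.0153, 0.0419, -0.0] total [0.0764, 0.2097, -0.0]
turn rows 0 rz -0.0 | move rows 2 [0.0, 0.0, 0.0388] total [0.0, 0.0, 0.0775]
```

Call:
send_rows([
  [[0,0,-0.0413,0,0,0],[0,0,-0.0413,0,0,0],[0,0,0,0,0,9.35],[0,0,0,0,0,9.35],[0,0,0,0,0,9.35],[0,0,0,0,0,9.35],[0,0,0,0,0,9.35],[0,0,0,0,0,9.35],[0,0,0,0,0,9.35],[0,0,0,0,0,9.35],[0,0,0,0,0,9.35],[0,0,0,0,0,9.35],[0.0153,0.042,0,0,0,0],[0.0153,0.042,0,0,0,0],[0.0153,0.042,0,0,0,0],[0.0153,0.042,0,0,0,0],[0.0153,0.042,0,0,0,0],[0,0,0.02,0,0,0],[0,0,0,0,0,0],[0,0,0,0,0,0]],
])

```text
t: 6.15
tcp_pos: [0.6573, 0.218, 0.2393]
tcp_rot: [0.701, 0.713, -0.0, -0.0]
contact_force: [-0.5, -0.5, -0.2]
gripper_width: 0.0083
gripper_force: 39.4
```

```bash
python3 go.py .658 .2185 .183 1
python3 - <<'E'
from plant import get_image
import cv2
d=get_image('side');cv2.imwrite('pics/s2.png',cv2.resize(d['img'][60:260,100:370,::-1],None,fx=2.9,fy=2.9,interpolation=cv2.INTER_CUBIC))
E
```

```text
t 6.15 tcp [0.6573 0.218  0.2393] psi 0.9 tilt [-0.001  -0.0002] w 0.0083
turn rows 1 rz -0.05 | move rows 2 [0.0002, 0.0003, 0.0281] total [0.0005, 0.0007, 0.0563]
```

View pics/s2.png

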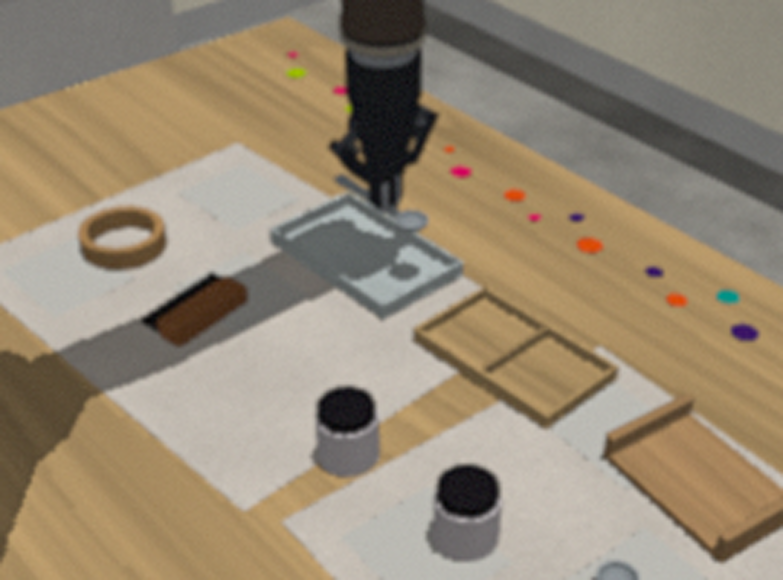

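The spoon hangs level along the tray's length, bowl toward −y (410,220). Lowering and releasing with a small opening.

Call:
send_rows([
  [[0,0,0.03,0,0,0],[0,0,0.018,0,0,0],[0,0,0.008,0,0,0],[0,0,0,0,0,0],[0,0,0,0,0,0]],
])

```text
t: 6.82
tcp_pos: [0.6585, 0.2185, 0.1841]
tcp_rot: [0.701, 0.713, 0.001, 0.0]
contact_force: [0.3, 0.2, 0.1]
gripper_width: 0.0079
gripper_force: 39.4
```

Call:
send_rows([
  [[0,0,0,0,0,0],[0,0,0,0,0,0],[0,0,0,0,0,0],[0,0,-0.01,0,0,0],[0,0,-0.02,0,0,0],[0,0,-0.05,0,0,0]],
], claw=25)

```text
t: 7.58
tcp_pos: [0.6573, 0.2184, 0.2632]
tcp_rot: [0.701, 0.713, -0.002, -0.001]
contact_force: [0.6, -0.6, 0.6]
gripper_width: 0.0216
gripper_force: 0.0
```

```bash
python3 go.py .442 .262 .26 -79 .442 .262 .172 -79
```

```text
t 7.58 tcp [0.6573 0.2184 0.2632] psi 1.0 tilt [-0.0033 -0.0014] w 0.0216
turn rows 8 rz 10.0 | move rows 5 [-0.0406, -0.0168, 0.0006] total [-0.2031, -0.0839, 0.0032]
turn rows 0 rz -0.0 | move rows 2 [0.0, 0.0, 0.044] total [0.0, 0.0, 0.088]
```

Now the squeegee.

Call:
send_rows([
  [[0,0,0,0,0,10],[0,0,0,0,0,10],[0,0,0,0,0,10],[0,0,0,0,0,10],[0,0,0,0,0,10],[0,0,0,0,0,10],[0,0,0,0,0,10],[0,0,0,0,0,10],[-0.0406,-0.0168,0,0,0,0],[-0.0406,-0.0168,0,0,0,0],[-0.0406,-0.0168,0,0,0,0],[-0.0406,-0.0168,0,0,0,0],[-0.0406,-0.0168,0,0,0,0],[0,0,0,0,0,0],[0,0,0,0,0,0]],
], claw=100)

```text
t: 9.45
tcp_pos: [0.4435, 0.2627, 0.2644]
tcp_rot: [0.995, 0.096, 0.001, -0.001]
contact_force: [-0.3, 0.1, -0.8]
gripper_width: 0.0853
gripper_force: 0.0
```

```bash
python3 go.py .442 .262 .172 -79
python3 - <<'E'
from plant import get_image
import cv2
d=get_image('side');cv2.imwrite('pics/s3.png',cv2.resize(d['img'][60:260,100:370,::-1],None,fx=2.9,fy=2.9,interpolation=cv2.INTER_CUBIC))
E
```

```text
t 9.45 tcp [0.4435 0.2627 0.2644] psi -79.0 tilt [0.0016 0.002 ] w 0.0853
turn rows 1 rz 0.01 | move rows 2 [-0.0008, 0.0002, 0.0462] total [-0.0016, 0.0004, 0.0924]
```

View pics/s3.png

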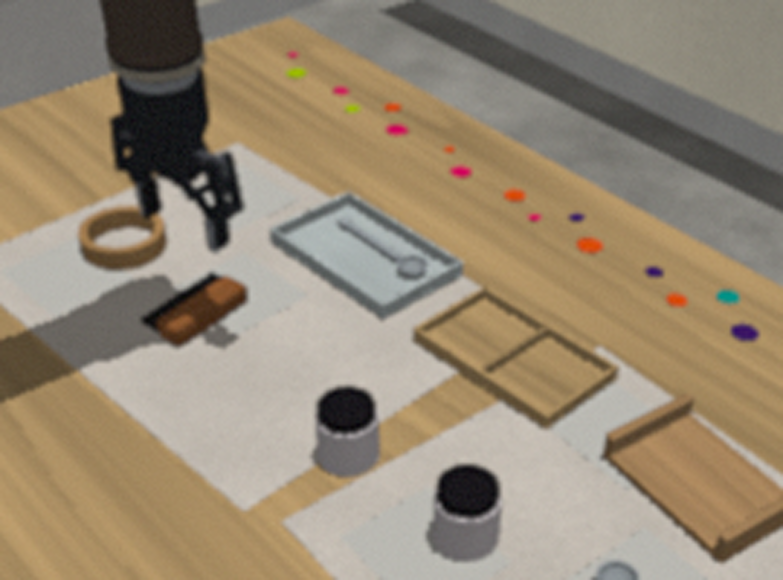

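Spoon A lies flat in the tray (345–410, 225–270); the open fingers straddle the squeegee. Descend and grip.

Call:
send_rows([
  [[-0.0016,0,0.04,0,0,0],[0,0,0.035,0,0,0],[0,0,0.018,0,0,0],[0,0,0,0,0,0],[0,0,0,0,0,0]],
])

```text
t: 10.12
tcp_pos: [0.4421, 0.2618, 0.1711]
tcp_rot: [0.995, 0.095, 0.001, -0.0]
contact_force: [-0.6, 0.3, 1.1]
gripper_width: 0.0854
gripper_force: 0.0
```

Call:
send_rows([
  [[0,0,0,0,0,0],[0,0,0,0,0,0],[0,0,0,0,0,0],[0,0,0,0,0,0],[0,0,0,0,0,0],[0,0,0,0,0,0]],
], claw=0)

```text
t: 10.88
tcp_pos: [0.4415, 0.2623, 0.1711]
tcp_rot: [0.995, 0.096, 0.001, -0.001]
contact_force: [-1.4, -0.8, 6.2]
gripper_width: 0.0529
gripper_force: 41.1
```

```bash
python3 go.py .442 .262 .28 -79 .6424 -.2265 .28 -7.5 .6424 -.2265 .183 -7.5
```

```text
t 10.88 tcp [0.4415 0.2623 0.1711] psi -79.0 tilt [0.0009 0.0014] w 0.0529
turn rows 1 rz 0.0 | move rows 3 [0.0001, 0.0001, -0.0363] total [0.0004, 0.0004, -0.1089]
turn rows 8 rz -8.94 | move rows 11 [-0.0417, 0.0239, -0.0] total [-0.4582, 0.2624, -0.0]
turn rows 0 rz -0.0 | move rows 2 [0.0, -0.0, 0.0485] total [0.0, -0.0, 0.097]
```

Call:
send_rows([
  [[0,0,-0.036,0,0,0],[0,0,-0.037,0,0,0],[0,0,-0.036,0,0,0],[0,0,0,0,0,-8.94],[0,0,0,0,0,-8.94],[0,0,0,0,0,-8.94],[0,0,0,0,0,-8.94],[0,0,0,0,0,-8.94],[0,0,0,0,0,-8.94],[0,0,0,0,0,-8.94],[0,0,0,0,0,-8.94],[-0.0417,0.0239,0,0,0,0],[-0.0417,0.0239,0,0,0,0],[-0.0417,0.0239,0,0,0,0],[-0.0417,0.0239,0,0,0,0],[-0.0417,0.0239,0,0,0,0],[-0.0417,0.0239,0,0,0,0],[-0.0417,0.0239,0,0,0,0],[-0.0417,0.0239,0,0,0,0],[-0.0417,0.0239,0,0,0,0]],
])

```text
t: 13.38
tcp_pos: [0.6058, -0.1394, 0.2794]
tcp_rot: [0.752, 0.659, 0.0, -0.0]
contact_force: [1.1, -0.5, -1.7]
gripper_width: 0.0527
gripper_force: 43.8
```

Call:
send_rows([
  [[-0.0417,0.0239,0,0,0,0],[-0.0417,0.0239,0,0,0,0],[0,0,0.03,0,0,0],[0,0,0,0,0,0],[0,0,0,0,0,0]],
])

```text
t: 14.0
tcp_pos: [0.6422, -0.2263, 0.2498]
tcp_rot: [0.752, 0.66, 0.0, -0.0]
contact_force: [0.4, 0.4, -0.0]
gripper_width: 0.0535
gripper_force: 43.7
```

```bash
python3 go.py .6424 -.2265 .183 -7.5
python3 - <<'E'
from plant import get_image
import cv2
d=get_image('side');cv2.imwrite('pics/s4.png',cv2.resize(d['img'][120:320,180:450,::-1],None,fx=2.9,fy=2.9,interpolation=cv2.INTER_CUBIC))
E
```

```text
t 14.0 tcp [ 0.6422 -0.2263  0.2498] psi -7.4 tilt [0.     0.0003] w 0.0535
turn rows 1 rz 0.05 | move rows 2 [-0.0001, 0.0001, 0.0334] total [-0.0001, 0.0003, 0.0668]
```

View pics/s4.png

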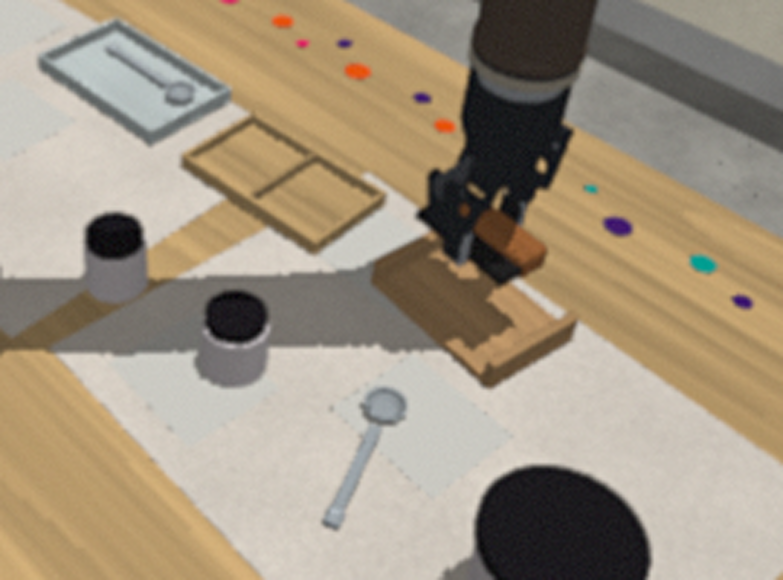

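The squeegee hangs level, lined up between the cheeks. Lower to just above the board and release.

Call:
send_rows([
  [[0,0,0.035,0,0,0],[0,0,0.024,0,0,0],[0,0,0.008,0,0,0],[0,0,0,0,0,0],[0,0,0,0,0,0]],
])

```text
t: 14.68
tcp_pos: [0.6425, -0.2273, 0.1837]
tcp_rot: [0.752, 0.659, 0.001, 0.001]
contact_force: [-0.5, -0.6, -1.2]
gripper_width: 0.0532
gripper_force: 43.8
```

Call:
send_rows([
  [[0,0,0,0,0,0],[0,0,0,0,0,0],[0,0,0,0,0,0],[0,0,0,0,0,0],[0,0,-0.02,0,0,0],[0,0,-0.04,0,0,0],[0,0,-0.04,0,0,0],[0,0,0,0,0,0]],
], claw=100)

```text
t: 15.68
tcp_pos: [0.643, -0.2282, 0.2874]
tcp_rot: [0.752, 0.659, 0.002, 0.003]
contact_force: [-0.3, -0.3, -0.1]
gripper_width: 0.0855
gripper_force: 0.0
```

```bash
python3 go.py .448 -.135 .28 -7.5 .448 -.135 .195 -7.5 .448 -.135 .29 -7.5 .640 -.042 .29 -7.5 .640 -.042 .202 -7.5
```

```text
t 15.68 tcp [ 0.643  -0.2282  0.2874] psi -7.5 tilt [ 0.0072 -0.0021] w 0.0855
turn rows 1 rz -0.02 | move rows 5 [0.0134, -0.0411, 0.0015] total [0.0669, -0.2055, 0.0074]
turn rows 0 rz -0.0 | move rows 2 [0.0, 0.0, 0.0425] total [0.0, 0.0, 0.085]
turn rows 0 rz -0.0 | move rows 2 [0.0, 0.0, -0.0475] total [0.0, 0.0, -0.095]
turn rows 0 rz -0.0 | move rows 5 [0.0235, 0.0356, -0.0] total [0.1173, 0.1782, -0.0]
turn rows 0 rz -0.0 | move rows 2 [0.0, -0.0, 0.044] total [0.0, -0.0, 0.088]
```

Call:
send_rows([
  [[0.0134,-0.0411,0.0015,0,0,0],[0.0134,-0.0411,0.0015,0,0,0],[0.0134,-0.0411,0.0015,0,0,0],[0.0134,-0.0411,0.0015,0,0,0],[0.0134,-0.0411,0.0015,0,0,0],[0,0,0,0,0,0],[0,0,0,0,0,0]],
])

```text
t: 16.55
tcp_pos: [0.4477, -0.1339, 0.2752]
tcp_rot: [0.752, 0.659, 0.001, 0.001]
contact_force: [-0.3, 0.6, -0.3]
gripper_width: 0.0856
gripper_force: 0.0
```

```bash
python3 go.py .448 -.135 .195 -7.5
python3 - <<'E'
from plant import get_image
import cv2
d=get_image('side');cv2.imwrite('pics/s5.png',cv2.resize(d['img'][120:320,180:450,::-1],None,fx=2.9,fy=2.9,interpolation=cv2.INTER_CUBIC))
E
```

```text
t 16.55 tcp [ 0.4477 -0.1339  0.2752] psi -7.5 tilt [ 0.0016 -0.0001] w 0.0856
turn rows 1 rz 0.02 | move rows 2 [-0.0005, 0.0002, 0.0401] total [-0.001, 0.0005, 0.0802]
```

View pics/s5.png

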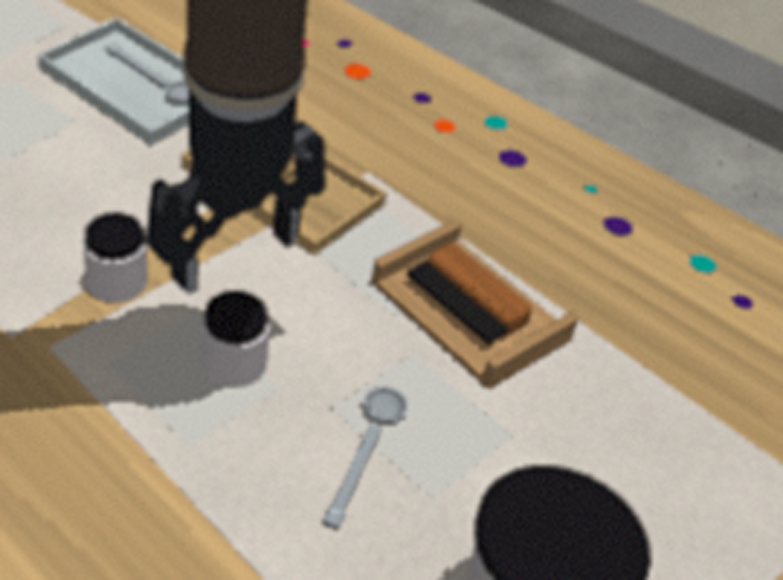

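The squeegee lies on its rest (470,290), and the fingers straddle the right pot's lid (236,317). Grip it and lift.

Call:
send_rows([
  [[-0.001,0,0.03,0,0,0],[0,0,0.03,0,0,0],[0,0,0.019,0,0,0],[0,0,0,0,0,0],[0,0,0,0,0,0]],
])

```text
t: 17.23
tcp_pos: [0.4475, -0.1354, 0.1961]
tcp_rot: [0.752, 0.659, 0.0, 0.0]
contact_force: [0.0, 0.2, 0.3]
gripper_width: 0.0855
gripper_force: 0.0
```

Call:
send_rows([
  [[0,0,0,0,0,0],[0,0,0,0,0,0],[0,0,0,0,0,0],[0,0,0,0,0,0],[0,0,0,0,0,0],[0,0,0,0,0,0]],
], claw=0)

```text
t: 17.98
tcp_pos: [0.4473, -0.1349, 0.1966]
tcp_rot: [0.752, 0.659, 0.001, 0.0]
contact_force: [-0.8, 0.5, 6.5]
gripper_width: 0.055
gripper_force: 41.4
```

Call:
send_rows([
  [[0,0,-0.03,0,0,0],[0,0,-0.04,0,0,0],[0,0,-0.02,0,0,0],[0.0235,0.0356,0,0,0,0],[0.0235,0.0356,0,0,0,0],[0.0235,0.0356,0,0,0,0],[0.0235,0.0356,0,0,0,0],[0.0235,0.0356,0,0,0,0],[0,0,0,0,0,0],[0,0,0,0,0,0]],
])

```text
t: 19.23
tcp_pos: [0.6381, -0.0419, 0.2855]
tcp_rot: [0.752, 0.659, -0.001, -0.0]
contact_force: [-0.5, -0.6, -1.3]
gripper_width: 0.0547
gripper_force: 43.6
```

```bash
python3 go.py .640 -.042 .202 -7.5
```

```text
t 19.23 tcp [ 0.6381 -0.0419  0.2855] psi -7.5 tilt [-0.001  -0.0005] w 0.0547
turn rows 1 rz -0.01 | move rows 2 [0.0001, 0.001, 0.0417] total [0.0002, 0.0019, 0.0835]
```

Call:
send_rows([
  [[0,0.002,0.04,0,0,0],[0,0,0.033,0,0,0],[0,0,0.009,0,0,0],[0,0,0,0,0,0],[0,0,0,0,0,0]],
])

```text
t: 19.85
tcp_pos: [0.6411, -0.0423, 0.2053]
tcp_rot: [0.752, 0.659, 0.001, 0.001]
contact_force: [-0.1, 0.4, -0.4]
gripper_width: 0.0545
gripper_force: 43.6
```

Call:
send_rows([
  [[0,0,0,0,0,0],[0,0,0,0,0,0],[0,0,0,0,0,0],[0,0,0,0,0,0],[0,0,-0.02,0,0,0],[0,0,-0.04,0,0,0],[0,0,-0.03,0,0,0],[0,0,0,0,0,0]],
], claw=100)

```text
t: 20.85
tcp_pos: [0.6416, -0.0424, 0.2976]
tcp_rot: [0.752, 0.659, 0.002, 0.002]
contact_force: [-0.7, -0.7, -0.4]
gripper_width: 0.0859
gripper_force: 0.0
```

```bash
python3 go.py .434 .003 .29 -2 .434 .003 .196 -2 .434 .003 .29 -2 .637 .046 .29 -2 .637 .046 .203 -2
```

```text
t 20.85 tcp [ 0.6416 -0.0424  0.2976] psi -7.5 tilt [0.0058 0.0002] w 0.0859
turn rows 1 rz -5.52 | move rows 5 [0.0076, -0.0418, 0.0015] total [0.0381, -0.209, 0.0076]
turn rows 0 rz -0.0 | move rows 2 [-0.0, 0.0, 0.047] total [-0.0, 0.0, 0.094]
turn rows 0 rz -0.0 | move rows 2 [0.0, 0.0, -0.047] total [0.0, 0.0, -0.094]
turn rows 0 rz -0.0 | move rows 5 [0.01, 0.0403, -0.0] total [0.0501, 0.2014, -0.0]
turn rows 0 rz -0.0 | move rows 2 [0.0, 0.0, 0.0435] total [0.0, 0.0, 0.087]
```

Call:
send_rows([
  [[0,0,0,0,0,-5.5],[0.0076,-0.0418,0.0015,0,0,0],[0.0076,-0.0418,0.0015,0,0,0],[0.0076,-0.0418,0.0015,0,0,0],[0.0076,-0.0418,0.0015,0,0,0],[0.0076,-0.0418,0.0015,0,0,0],[0,0,0,0,0,0],[0,0,0,0,0,0]],
])

```text
t: 21.85
tcp_pos: [0.4337, 0.0035, 0.2866]
tcp_rot: [0.719, 0.695, 0.001, 0.0]
contact_force: [0.5, -0.2, 0.4]
gripper_width: 0.0853
gripper_force: 0.0
```

```bash
python3 go.py .434 .003 .196 -2
python3 - <<'E'
from plant import get_image
import cv2
d=get_image('side');cv2.imwrite('pics/s6.png',cv2.resize(d['img'][120:320,150:420,::-1],None,fx=2.9,fy=2.9,interpolation=cv2.INTER_CUBIC))
E
```

```text
t 21.85 tcp [0.4337 0.0035 0.2866] psi -2.0 tilt [0.0014 0.0004] w 0.0853
turn rows 1 rz 0.02 | move rows 2 [-0.0003, 0.0001, 0.0453] total [-0.0005, 0.0003, 0.0906]
```

View pics/s6.png

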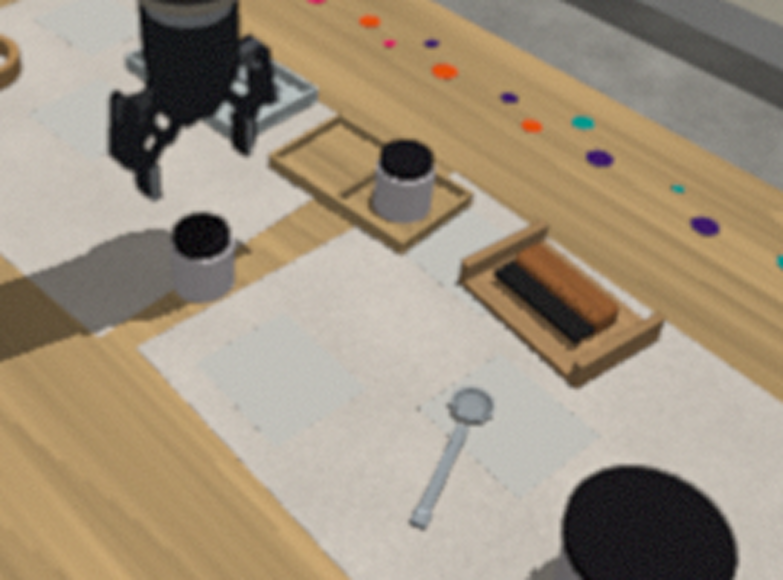

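The first pot stands upright in the −y bay (403,180); the fingers straddle the other pot (202,240). Grip and move it.

Call:
send_rows([
  [[0,0,0.04,0,0,0],[0,0,0.032,0,0,0],[0,0,0.0185,0,0,0],[0,0,0,0,0,0],[0,0,0,0,0,0]],
])

```text
t: 22.52
tcp_pos: [0.4338, 0.003, 0.1961]
tcp_rot: [0.72, 0.694, 0.0, 0.0]
contact_force: [-0.7, -0.6, 1.0]
gripper_width: 0.0853
gripper_force: 0.0
```

Call:
send_rows([
  [[0,0,0,0,0,0],[0,0,0,0,0,0],[0,0,0,0,0,0],[0,0,0,0,0,0],[0,0,0,0,0,0],[0,0,0,0,0,0]],
], claw=0)

```text
t: 23.28
tcp_pos: [0.4335, 0.0035, 0.1967]
tcp_rot: [0.719, 0.695, 0.001, 0.0]
contact_force: [-2.4, 0.2, 10.8]
gripper_width: 0.0547
gripper_force: 40.2
```

Call:
send_rows([
  [[0,0,-0.03,0,0,0],[0,0,-0.04,0,0,0],[0,0,-0.02,0,0,0],[0.01,0.0405,0,0,0,0],[0.01,0.0405,0,0,0,0],[0.01,0.0405,0,0,0,0],[0.01,0.0405,0,0,0,0],[0.01,0.0405,0,0,0,0],[0,0,0,0,0,0],[0,0,0,0,0,0]],
])

```text
t: 24.52
tcp_pos: [0.6365, 0.0461, 0.2854]
tcp_rot: [0.719, 0.695, -0.001, -0.0]
contact_force: [-0.2, -1.0, -2.3]
gripper_width: 0.0547
gripper_force: 43.8
```

```bash
python3 go.py .637 .046 .203 -2
```

```text
t 24.52 tcp [0.6365 0.0461 0.2854] psi -2.0 tilt [-0.0014 -0.0004] w 0.0547
turn rows 1 rz -0.02 | move rows 2 [-0.0, 0.0003, 0.0412] total [-0.0, 0.0005, 0.0824]
```

Call:
send_rows([
  [[0,0,0.04,0,0,0],[0,0,0.033,0,0,0],[0,0,0.009,0,0,0],[0,0,0,0,0,0],[0,0,0,0,0,0]],
])

```text
t: 25.15
tcp_pos: [0.6376, 0.0462, 0.2052]
tcp_rot: [0.719, 0.695, 0.001, 0.001]
contact_force: [0.8, -0.3, -2.3]
gripper_width: 0.0549
gripper_force: 43.8
```

Call:
send_rows([
  [[0,0,0,0,0,0],[0,0,0,0,0,0],[0,0,0,0,0,0],[0,0,0,0,0,0],[0,0,-0.02,0,0,0],[0,0,-0.04,0,0,0],[0,0,-0.03,0,0,0],[0,0,0,0,0,0]],
], claw=100)

```text
t: 26.15
tcp_pos: [0.6382, 0.0459, 0.2977]
tcp_rot: [0.719, 0.695, 0.002, 0.002]
contact_force: [0.3, -0.3, 0.1]
gripper_width: 0.0853
gripper_force: 0.0
```

```bash
python3 go.py .4675 -.27 .29 -66.6 .4675 -.27 .1775 -66.6
```

```text
t 26.15 tcp [0.6382 0.0459 0.2977] psi -2.0 tilt [0.0058 0.001 ] w 0.0853
turn rows 7 rz 9.23 | move rows 8 [-0.0353, 0.0278, 0.001] total [-0.2821, 0.2221, 0.0077]
turn rows 0 rz -0.0 | move rows 3 [0.0, 0.0, 0.0375] total [0.0, 0.0, 0.1125]
```

Call:
send_rows([
  [[0,0,0,0,0,9.23],[0,0,0,0,0,9.23],[0,0,0,0,0,9.23],[0,0,0,0,0,9.23],[0,0,0,0,0,9.23],[0,0,0,0,0,9.23],[0,0,0,0,0,9.23],[-0.0353,0.0278,0.001,0,0,0],[-0.0353,0.0278,0.001,0,0,0],[-0.0353,0.0278,0.001,0,0,0],[-0.0353,0.0278,0.001,0,0,0],[-0.0353,0.0278,0.001,0,0,0],[-0.0353,0.0278,0.001,0,0,0],[-0.0353,0.0278,0.001,0,0,0],[-0.0353,0.0278,0.001,0,0,0],[0,0,0.03,0,0,0],[0,0,0,0,0,0],[0,0,0,0,0,0]],
], claw=50)

```text
t: 28.4
tcp_pos: [0.4666, -0.2696, 0.2561]
tcp_rot: [0.979, 0.203, -0.0, -0.0]
contact_force: [0.2, -0.5, -0.2]
gripper_width: 0.0426
gripper_force: 0.0
```

```bash
python3 go.py .4675 -.27 .1775 -66.6
python3 - <<'E'
from plant import get_image
import cv2
d=get_image('side');cv2.imwrite('pics/s7.png',cv2.resize(d['img'][120:320,180:450,::-1],None,fx=2.9,fy=2.9,interpolation=cv2.INTER_CUBIC))
E
```

```text
t 28.4 tcp [ 0.4666 -0.2696  0.2561] psi -66.6 tilt [-0.0002  0.0001] w 0.0426
turn rows 1 rz 0.03 | move rows 2 [0.0003, 0.0003, 0.0393] total [0.0006, 0.0007, 0.0786]
```

View pics/s7.png

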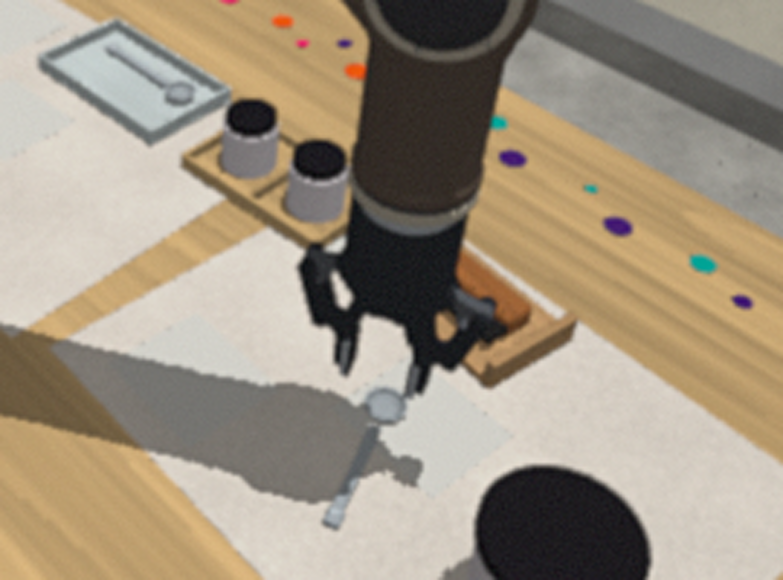

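Run:
```python
from h import *
s=dict(np.load('pics/side0.npz'))
print((proj(s,[[.4666,-.2696,.088],[.4666,-.2696,.004],[.4675,-.27,.008]])-[180,120])*2.9)
for px,z in [((384,405),.01),((337,510),.008),((332,522),.004),((375,432),.008)]: print(ray(s,(px[0]/2.9+180,px[1]/2.9+120),z))
```

```text
[[377.70977097 374.5789074 ]
 [365.45035039 445.55536039]
 [367.16468534 442.06697374]]
[ 0.50346357 -0.2552625   0.01      ]
[ 0.40506549 -0.2966268   0.008     ]
[ 0.39709779 -0.29959633  0.004     ]
[ 0.4793491  -0.26752491  0.008     ]
```

The pots stand one to a bay (250,140 and 318,180); the fingers are over spoon B's handle within a few mm. Descend and grip.

Call:
send_rows([
  [[0,0,0.035,0,0,0],[0,0,0.033,0,0,0],[0,0,0.0105,0,0,0],[0,0,0,0,0,0],[0,0,0,0,0,0]],
])

```text
t: 29.08
tcp_pos: [0.4668, -0.2702, 0.1784]
tcp_rot: [0.979, 0.203, 0.001, 0.001]
contact_force: [0.2, -0.5, 0.1]
gripper_width: 0.0429
gripper_force: 0.0
```

Call:
send_rows([
  [[0,0,0,0,0,0],[0,0,0,0,0,0],[0,0,0,0,0,0],[0,0,0,0,0,0],[0,0,0,0,0,0],[0,0,0,0,0,0]],
], claw=0)

```text
t: 29.82
tcp_pos: [0.4666, -0.27, 0.1779]
tcp_rot: [0.979, 0.203, 0.001, 0.0]
contact_force: [-1.2, 0.6, 5.3]
gripper_width: 0.0081
gripper_force: 39.1
```

```bash
python3 go.py .467 -.27 .31 -66.6 .614 .2385 .31 1 .614 .2385 .1835 1
```

```text
t 29.82 tcp [ 0.4666 -0.27    0.1779] psi -66.6 tilt [0.0013 0.0002] w 0.0081
turn rows 1 rz -0.03 | move rows 3 [0.0001, 0.0, -0.044] total [0.0004, 0.0001, -0.1321]
turn rows 7 rz -9.66 | move rows 11 [0.046, 0.0142, -0.0] total [0.5059, 0.1559, -0.0]
turn rows 0 rz -0.0 | move rows 3 [0.0, 0.0, 0.0422] total [0.0, 0.0, 0.1265]
```

Call:
send_rows([
  [[0,0,-0.044,0,0,0],[0,0,-0.044,0,0,0],[0,0,-0.044,0,0,0],[0,0,0,0,0,-9.66],[0,0,0,0,0,-9.66],[0,0,0,0,0,-9.66],[0,0,0,0,0,-9.66],[0,0,0,0,0,-9.66],[0,0,0,0,0,-9.66],[0,0,0,0,0,-9.66],[0.046,0.0142,0,0,0,0],[0.046,0.0142,0,0,0,0],[0.046,0.0142,0,0,0,0],[0.046,0.0142,0,0,0,0],[0.046,0.0142,0,0,0,0],[0.046,0.0142,0,0,0,0],[0.046,0.0142,0,0,0,0],[0.046,0.0142,0,0,0,0],[0.046,0.0142,0,0,0,0],[0.046,0.0142,0,0,0,0]],
])

```text
t: 32.33
tcp_pos: [0.6004, 0.1939, 0.3094]
tcp_rot: [0.701, 0.713, 0.0, 0.0]
contact_force: [1.2, -0.1, 0.4]
gripper_width: 0.008
gripper_force: 39.5
```

Call:
send_rows([
  [[0.046,0.0142,0,0,0,0],[0,0,0.04,0,0,0],[0,0,0.03,0,0,0],[0,0,0,0,0,0],[0,0,0,0,0,0]],
])

```text
t: 32.95
tcp_pos: [0.6141, 0.2385, 0.2405]
tcp_rot: [0.701, 0.713, 0.001, 0.0]
contact_force: [-0.0, -0.6, -0.4]
gripper_width: 0.0083
gripper_force: 39.5
```

```bash
python3 go.py .614 .2385 .1835 1
python3 - <<'E'
from plant import get_image
import cv2
d=get_image('side');cv2.imwrite('pics/s8.png',cv2.resize(d['img'][60:260,100:370,::-1],None,fx=2.9,fy=2.9,interpolation=cv2.INTER_CUBIC))
E
```

```text
t 32.95 tcp [0.6141 0.2385 0.2405] psi 1.0 tilt [0.0013 0.0003] w 0.0083
turn rows 1 rz -0.02 | move rows 2 [-0.0, -0.0001, 0.0285] total [-0.0, -0.0001, 0.057]
```

View pics/s8.png

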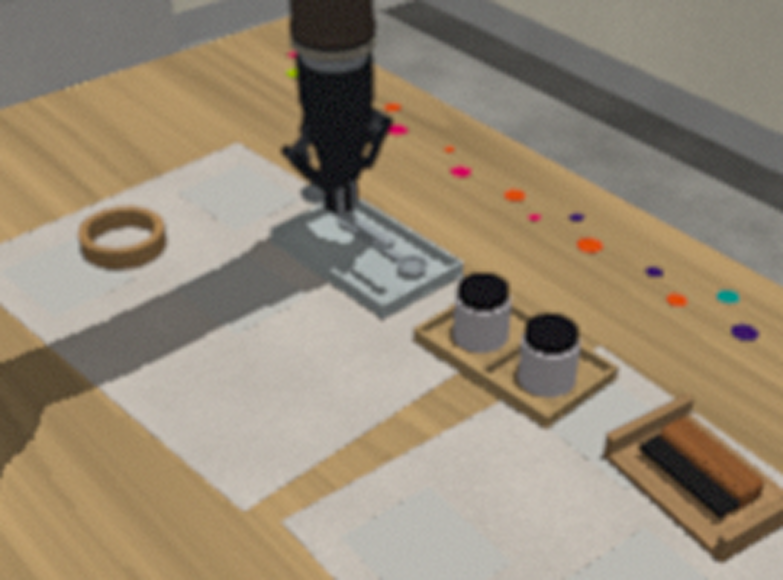

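Spoon B is level over the tray's near side, bowl (313,193) toward +y, clear of spoon A. Lower and release.

Call:
send_rows([
  [[0,0,0.03,0,0,0],[0,0,0.019,0,0,0],[0,0,0.008,0,0,0],[0,0,0,0,0,0],[0,0,0,0,0,0]],
])

```text
t: 33.62
tcp_pos: [0.614, 0.2388, 0.1828]
tcp_rot: [0.701, 0.713, 0.0, 0.0]
contact_force: [-0.2, -1.0, -0.8]
gripper_width: 0.0082
gripper_force: 39.5
```

Call:
send_rows([
  [[0,0,0,0,0,0],[0,0,0,0,0,0],[0,0,0,0,0,0],[0,0,-0.01,0,0,0],[0,0,-0.02,0,0,0],[0,0,-0.05,0,0,0],[0,0,-0.05,0,0,0],[0.02,-0.05,-0.02,0,0,0],[0.02,-0.05,-0.02,0,0,0],[0.02,-0.05,0,0,0,0],[0.02,-0.05,0,0,0,0],[0,0,0,0,0,0],[0,0,0,0,0,0]],
], claw=25)

```text
t: 35.25
tcp_pos: [0.4127, 0.3151, 0.3535]
tcp_rot: [0.701, 0.713, 0.001, -0.0]
contact_force: [-0.3, -0.7, 0.2]
gripper_width: 0.0211
gripper_force: 0.0
```

Run:
```python
from plant import get_image
from h import *
a=get_image('side')['img'][70:270,100:440,::-1];b=get_image('top')['img'][120:250,90:440,::-1]
a=cv2.resize(a,None,fx=1.75,fy=1.75,interpolation=cv2.INTER_CUBIC);b=cv2.resize(b,(a.shape[1],230),interpolation=cv2.INTER_CUBIC)
cv2.imwrite('pics/end.png',np.vstack([a,b]))
```

```text
(no output)
```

View pics/end.png

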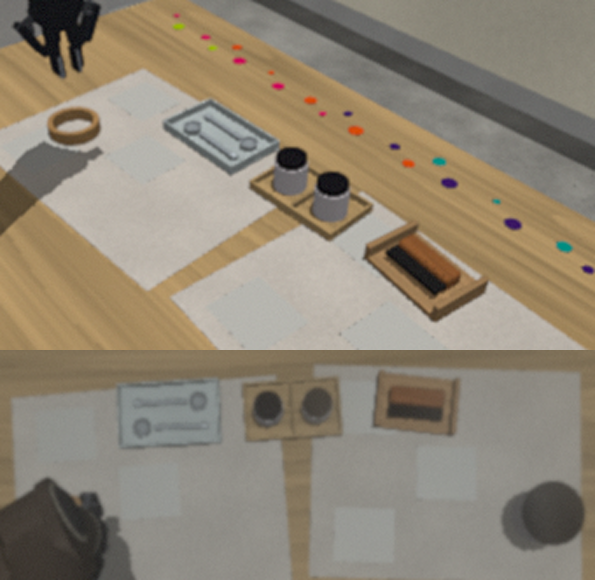

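Both spoons lie flat and apart in the tray, the pots stand one per bay, and the squeegee is centred on its rest. Handing in.

```bash
python3 -c "
from plant import finish_job
print(finish_job())"
```

```text
the job is handed in; nothing more can be done
None
```

The job is handed in at about 35 s of the 115 s allowed: by the final pictures, both spoons lie flat and apart in the tray, each pot stands upright in its own bay, the squeegee lies flat on its rest, and the tub and tape roll were left alone; the judge's verdict was not shown.

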